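Let a dryer ball out of the laundry dispenser

TASK

Get the blue dryer ball out of the dispenser: press its lane's paddle down so that the gate at the other end of the lever lifts, and once the ball has rolled into the catch tray let the paddle come back up so that the gate is shut again. Leave the yellow ball waiting behind its own gate, do not touch either ball, and leave the bottle, jar and cup where they stand.

Things in the scene. Friction and masses are not known exactly. Their poses are not given: they have to be found in the camera images.
- dispenser: white dryer-ball dispenser fixed to the counter, base 310 x 280 mm, fixed parts up to 145 mm high. Origin on the counter below the midpoint between the gates; x uphill along the lanes (away from the robot), y left, z up. Two lanes 58 mm wide, centred at y = +/-32 mm, fall towards -x. Across each lies a rocking lever along y: gate on its inner end, pivot at y = +/-117 mm, paddle at y = +/-192 mm.
- tray (a point): middle of the floor (26 mm high) of the one catch tray below the lower end of both lanes: inside 120 mm along dispenser x, 150 mm along y, walls 82 mm above the counter; its centre is at dispenser x = -125 mm.
- gate_left (a point): middle of the lower edge of the orange gate tongue (26 mm wide, 6 mm thick) on the inner end of the left lever, closing the left (+y) lane; shut, it is 18 mm above the lane floor, fully up about 63 mm above it.
- gate_right (a point): middle of the lower edge of the orange gate tongue (26 mm wide, 6 mm thick) on the inner end of the right lever, closing the right (-y) lane; shut, it is 18 mm above the lane floor, fully up about 63 mm above it.
- paddle_left (a point): centre of the TOP face of the red press paddle on the outer end of the left (+y) lever; moves with it. Paddle 50 mm along dispenser x, 46 mm along y, level at rest, top 136 mm above the counter. The lever's pivot is 75 mm from here towards the dispenser's middle and 6 mm lower. Fully pressed, this point is about 36 mm lower and the paddle slopes 0.5 rad, outer edge lower.
- paddle_right (a point): centre of the TOP face of the red press paddle on the outer end of the right (-y) lever; moves with it. Paddle 50 mm along dispenser x, 46 mm along y, level at rest, top 136 mm above the counter. The lever's pivot is 75 mm from here towards the dispenser's middle and 6 mm lower. Fully pressed, this point is about 36 mm lower and the paddle slopes 0.5 rad, outer edge lower.
- lever_left (a joint): angle in rad of the left lever: 0 = at rest, gate down (shut); 0.5 = paddle fully down against a solid stop, gate fully up. A spring returns it to 0 when let go. Pushing at the paddle's centre takes about 3 N to start and about 6 N at the stop. The 50 mm ball can pass under the gate above about 0.37.
- lever_right (a joint): angle in rad of the right lever: 0 = at rest, gate down (shut); 0.5 = paddle fully down against a solid stop, gate fully up. A spring returns it to 0 when let go. Pushing at the paddle's centre takes about 3 N to start and about 6 N at the stop. The 50 mm ball can pass under the gate above about 0.37.
- blue_ball: hard blue plastic dryer ball with small bumps, 50 mm in diameter, about 45 g, loose; origin at its centre. It waits behind the gate of one of the two lanes, centre about 105 mm above the counter, 32 mm left (+y) or right (-y) of the dispenser's middle line; which lane varies.
- yellow_ball: hard yellow plastic dryer ball with small bumps, 50 mm in diameter, about 45 g, loose; origin at its centre. It waits behind the gate of one of the two lanes, centre about 105 mm above the counter, 32 mm left (+y) or right (-y) of the dispenser's middle line; which lane varies.
- detergent: white detergent bottle with blue cap, 64 mm across, 160 mm high, loose; origin at the centre of its underside. Bystander.
- stain_jar: white jar with orange lid, 60 mm across, 100 mm high, loose; origin at the centre of its underside. Bystander.
- token_cup: green plastic cup, 64 mm across, 75 mm high, loose; origin at the centre of its underside. Bystander.
Not all that is in view belongs to the job. What is meant by the yellow_ball is not grey, red or white, and is the larger of those in its own colour.

How it is judged:
By the outcome, as a careful person would: the job done as asked, in the order asked, and still so for the second after the job is handed in, with the robot touching nothing.
It also fails if it takes over 35 s, if anything falls off the work surface, if the arm or the gripper's body presses on something with over 40 N, if the wrist force passes 120 N, or if a joint passes its speed limit or range.

ROBOT

A 6-joint arm with a two-finger parallel gripper is mounted at the origin on the work surface. World frame = base frame: x ahead of the robot, y to its left, z up, the work surface at z = 0. Lengths are in m, angles in rad, forces in N, time in s.
With the tool pointing down it reaches from about 0.35 to 0.725 m from the base axis. Payload 6 kg.
Tool frame: the origin (TCP) lies at the very end of the fingers, on their centre line; the grasp point (between the pads) lies 19 mm behind it (arm.grasp_offset is the distance from the TCP to the grasp point, in m); z points along the fingers, x is the direction in which the jaws open and shut, and the axes are right-handed (so a half turn about z gives the same grasp; the last joint's range is limited). The gripper opens to 85 mm and grips with 20 to 120 N. Pads are 22 mm wide; open, the fingers measure 114 mm over their backs; the gripper's body (76 mm by 85 mm) begins 54 mm behind the grasp point. The pads swing forward as they close: fully open they stand 13 mm farther back than shut.
Start: joints at [-0.987, 0.04, 0.085, 0, -1.615, -0.334], TCP at [0.148, -0.581, 0.231] pointing down, gripper open.
Joint ranges: [-2.56, 2.56], [-1.29, 2.01], [-1.08, 1.49], [-3.29, 1.98], [-2.81, -0.18], [-2.99, 2.99]. Speed limits (rad/s): [2.57, 2.57, 3.01, 3.14, 3.14, 3.14].

INTERFACE

Orientations are given as a rotation vector (axis times angle).
In Python, from station import arm, vision gives the robot as it stands.
- The arm moves only by the tool move_arm, never from a script. Its argument "targets" is a list of rows, each an object with "gripper": the closure, from 0 (fully open) to 1 (shut); "linear": the shift along the tool's x, y, z as a fraction of full scale, a list of three; "twist": the turn, a rotation vector about the tool's x, y, z as a fraction of full scale, a list of three. A call has 1 to 20 rows; each row shifts and turns the commanded pose from where the row before left it, along the tool's axes as they then stand; what a row does not reach is not made up. Full scale, the value 1, is 0.05 m for a shift and pi rad for a turn. A row lasts 1/10 s, in which the tool goes at most 50 mm and 8.59 degrees, less where a joint would pass 70% of its speed; a pose out of reach is approached as far as the arm can. A call with a number of a shift or a turn outside -1 to 1 is refused whole. A call with a gripper value outside its range is refused whole. The fingers move at their own pace and stop on an object; "grip_force" is the grip in N (left out, the last holds). Time passes only in rows, so rows that do not move let the fingers close. It gives the time, the measured TCP pose, the force and the opening at its end, in the units of the state.
- arm.get_state(): the state, without advancing time (a new reading comes with each control period).
- vision.snapshot(name): name is "scene" or "top"; returns a dict with "frame" (480x640x3 uint8, red, green, blue), "K" (3x3 intrinsics, pixels), "rvec" (rotation vector, rad) and "tvec" (3), from world to camera coordinates, as OpenCV has them. Camera axes: x right, y down, z forward; pixel columns grow to the right and rows downward; lengths in m; the calibration is good to about 2 mm. A picture is of the moment at which its call begins. There is no depth.
- arm.sign_off(): hands the job in, once; it reports no verdict.
The state is a dict: "time": time; "joint_pos": joint angles; "qd": joint speeds; "tau": joint torques, N m; "ee_pos": TCP position; "orientation": TCP orientation; "wrist_force": force on the tool from outside, world axes, zero at the start; "ft_torque": the same for the moment, N m; "gripper_width": finger opening in m.
Only numpy, scipy, OpenCV 4.12 (cv2) and the standard library are available. Lean on these libraries where they do the work, as an engineer would, in place of code of your own. Each camera call takes 0.05 s, during which the arm holds its last target.

## Working session

There is one attempt and no reset: what is moved stays moved. The work goes in short steps, Python scripts to look and compute and a tool call to move; the robot and the scene stay as the last step left them, time stands still between calls to the robot, and variables do not carry over. Pictures are saved under pics/ and viewed, and the job is handed in when it is done.

Besides the shell and the picture viewer there is one more tool, called after "Call:" as name([rows], argument=value, ...), one row to a line, values as JSON. move_arm: Moves the arm, as the interface text tells. Shift numbers are shares of 0.05 m and turn numbers shares of pi rad, none past 1 either way. Its arguments: {"type":"object","properties":{"targets":{"type":"array"},"grip_force":{"type":"number"}},"required":["targets"]}

```bash
mkdir -p pics; python3 - <<'E'
from station import arm, vision
import cv2,numpy as np,pickle
for n in("scene","top"):
    s=vision.snapshot(n); pickle.dump(s,open(f"pics/{n}0.pkl","wb"))
    cv2.imwrite(f"pics/{n}0.png",s["frame"][:,:,::-1])
    R=cv2.Rodrigues(np.array(s["rvec"],float))[0]; print(n,(-R.T@np.ravel(s["tvec"])).round(3),np.round(s["K"],1).tolist())
st=arm.get_state();print(st)
E
```

```text
scene [1.442 0.243 0.854] [[550.2, 0.0, 318.0], [0.0, 550.2, 232.4], [0.0, 0.0, 1.0]]
top [0.44  0.048 1.769] [[622.5, 0.0, 319.4], [0.0, 622.5, 245.8], [0.0, 0.0, 1.0]]
{'time': 0.1, 'joint_pos': array([-9.87338576e-01,  4.07557528e-02,  8.39193184e-02, -4.23462883e-04,
       -1.61548842e+00, -3.33691975e-01]), 'qd': array([-0.00055676, -0.00261961,  0.00410252,  0.00192745, -0.00010109,
       -0.00031403]), 'tau': array([-6.30541588e-03, -3.69343543e+01,  3.48280585e+01,  6.95169836e+00,
       -4.57465023e-03,  1.65194365e-05]), 'ee_pos': array([ 0.1483077 , -0.58108156,  0.23037823]), 'orientation': array([-1.92661390e+00, -2.47982273e+00, -1.39958050e-03]), 'wrist_force': array([-0.16516632,  0.37510541,  0.16133112]), 'ft_torque': array([-0.02423994, -0.0198532 , -0.01756592]), 'gripper_width': 0.0854127986848142}
```

View pics/scene0.png

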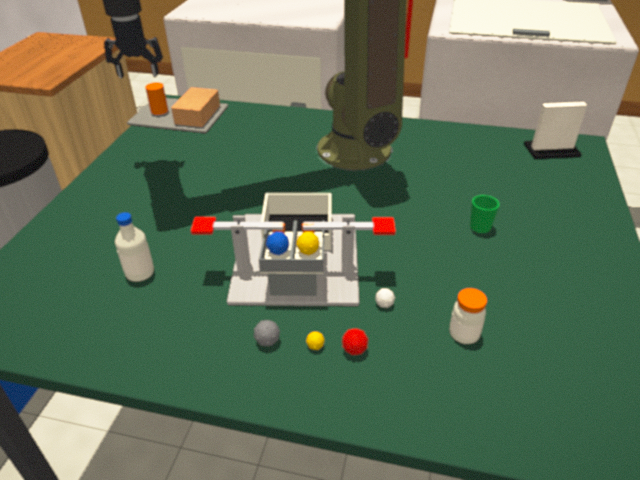

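View pics/top0.png

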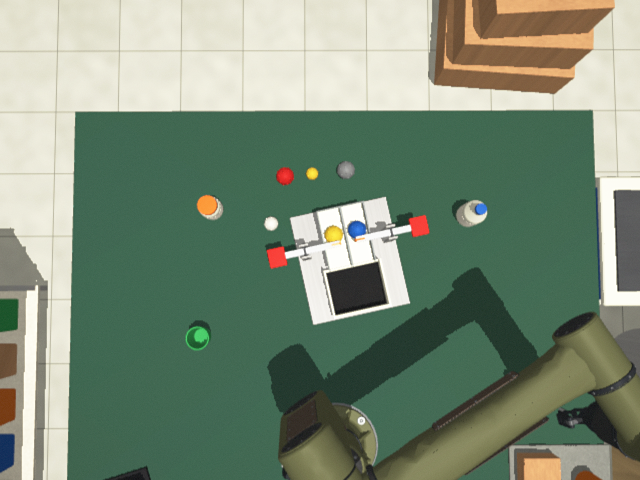

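In the scene view the blue ball is at (277,243). The two yellow candidates are the dispenser ball at (308,243) and a smaller loose ball at (315,341). In the top view these are at (357,229), (334,234) and (312,173). The larger yellow, in the left (+y) lane, fits the description. Blue is in the right lane, so I need the right paddle, at top (419,226) and scene (203,226). Next I'll measure these points and confirm them in a crop.

```bash
cat > h.py <<'E'
import cv2,numpy as np,pickle
def cam(s):
    R=cv2.Rodrigues(np.array(s["rvec"],float))[0]; t=np.ravel(s["tvec"]); return R,t,np.array(s["K"])
def ray(s,p,z):
    R,t,K=cam(s); d=R.T@np.linalg.inv(K)@[p[0],p[1],1]; c=-R.T@t
    return c+d*(z-c[2])/d[2]
def tri(a,pa,b,pb):
    Ps=[]
    for s in(a,b):
        R,t,K=cam(s); Ps.append(K@np.c_[R,t])
    X=cv2.triangulatePoints(Ps[0],Ps[1],np.array(pa,float).reshape(2,1),np.array(pb,float).reshape(2,1)); return (X[:3]/X[3]).ravel()
def blobs(s,lo,hi,amin=25):
    h=cv2.cvtColor(s["frame"],cv2.COLOR_RGB2HSV); m=cv2.inRange(h,lo,hi)
    n,l,st,c=cv2.connectedComponentsWithStats(m)
    return [(c[i].round(1).tolist(),int(st[i,4]),st[i,:4].tolist()) for i in range(1,n) if st[i,4]>=amin]
E
python3 - <<'E'
from h import *
S=pickle.load(open("pics/scene0.pkl","rb"));T=pickle.load(open("pics/top0.pkl","rb"))
C=dict(red=((0,200,120),(5,255,255)),blue=((105,150,60),(125,255,255)),yel=((20,150,120),(32,255,255)))
for k,(a,b) in C.items():
    for n,s in(("S",S),("T",T)): print(k,n,[x for x in blobs(s,a,b) if x[0][1]>150 ])
a=cv2.resize(S["frame"][190:360,180:410],None,fx=2,fy=2,interpolation=2); b=cv2.resize(T["frame"][150:330,255:445],None,fx=2,fy=2,interpolation=2)
b=cv2.resize(b,(int(b.shape[1]*a.shape[0]/b.shape[0]),a.shape[0]))
cv2.imwrite("pics/crop0.png",np.hstack([a,b])[:,:800,::-1])
E
```

```text
red S [([202.5, 224.9], 350, [191, 216, 25, 18]), ([383.6, 225.5], 331, [372, 217, 23, 18]), ([354.5, 341.0], 484, [343, 329, 24, 26])]
red T [([284.5, 175.7], 203, [277, 168, 16, 17])]
blue S [([123.6, 218.4], 148, [116, 213, 15, 12]), ([277.1, 242.6], 360, [266, 232, 22, 22]), ([17.5, 393.4], 578, [0, 380, 37, 33])]
blue T [([480.5, 208.6], 94, [475, 204, 12, 10]), ([356.4, 228.7], 204, [348, 221, 18, 17]), ([6.0, 451.0], 452, [0, 435, 14, 37])]
yel S [([307.5, 242.7], 407, [296, 231, 23, 24]), ([314.7, 339.8], 267, [306, 331, 18, 19])]
yel T [([311.7, 173.3], 115, [306, 168, 12, 12]), ([333.1, 233.7], 216, [325, 226, 18, 16])]
```

View pics/crop0.png

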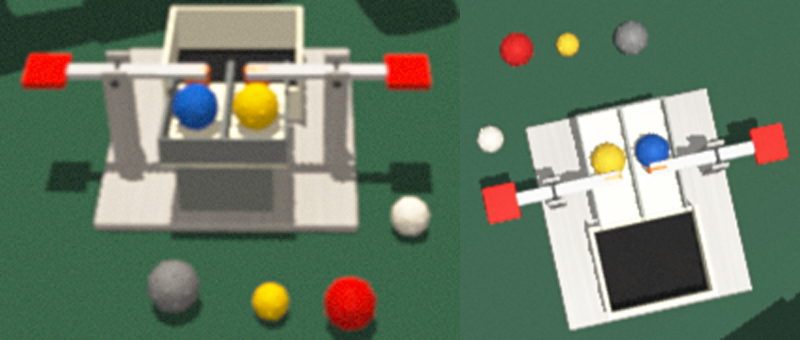

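The crop confirms it. Blue waits in the right lane and the larger yellow in the left. The loose small yellow, red, grey and white balls are decoys.

```bash
python3 - <<'E'
from h import *
S=pickle.load(open("pics/scene0.pkl","rb"));T=pickle.load(open("pics/top0.pkl","rb"))
r=[x for x in blobs(T,(0,150,90),(9,255,255)) if x[0][1]>150]+[x for x in blobs(T,(172,150,90),(180,255,255)) if x[0][1]>150]; print(r)
P={}
for k,pt in(("R",max((x for x in r if x[1]>150),key=lambda x:x[0][0])[0]),("L",min((x for x in r if x[1]>150),key=lambda x:x[0][0])[0])):
    ps={"R":(202.5,224.9),"L":(383.6,225.5)}[k]
    P[k]=ray(T,pt,.136); print(k,"top",P[k].round(4),"scene",ray(S,ps,.136).round(4),"tri",tri(S,ps,T,pt).round(4))
print("blue",tri(S,(277.1,242.6),T,(356.4,228.7)).round(3),"yel",tri(S,(307.5,242.7),T,(333.1,233.7)).round(3))
d=P["L"]-P["R"]; print(np.linalg.norm(d),"yaw",np.arctan2(-d[0],d[1]),"rng",np.hypot(*P["R"][:2]))
from station import arm
from scipy.spatial.transform import Rotation as Ro
print(Ro.from_rotvec(arm.get_state()["orientation"]).as_matrix().round(3))
E
```

```text
[([284.7, 175.7], 245, [276, 167, 18, 18]), ([418.7, 225.6], 330, [408, 215, 21, 22]), ([276.4, 256.8], 342, [267, 246, 20, 23])]
R top [ 0.5986 -0.2172  0.136 ] scene [ 0.6054 -0.2178  0.136 ] tri [ 0.5995 -0.2192  0.1312]
L top [0.5175 0.1576 0.136 ] scene [0.5251 0.1576 0.136 ] tri [0.5178 0.1575 0.1304]
blue [ 0.594 -0.056  0.107] yel [0.581 0.007 0.107]
0.38352916631841316 yaw 0.21307143077078547 rng 0.6367715318620398
[[-0.247  0.969 -0.   ]
 [ 0.969  0.247  0.002]
 [ 0.002 -0.    -1.   ]]
```

Check: the paddles are 383.5 mm apart (expected 384), dispenser yaw is 0.213, and the tool's jaw axis already lies along the lever. I'll move towards the right paddle at (0.599, -0.2175) at the current height, with the gripper shut.

Call:
move_arm([
  {"gripper":1,"linear":[0.15,0.33,0],"twist":[0,0,0]},
  {"gripper":1,"linear":[0.3,0.66,0],"twist":[0,0,0]},
  {"gripper":1,"linear":[0.3,0.66,0],"twist":[0,0,0]},
  {"gripper":1,"linear":[0.3,0.66,0],"twist":[0,0,0]},
  {"gripper":1,"linear":[0.3,0.66,0],"twist":[0,0,0]},
  {"gripper":1,"linear":[0.3,0.66,0],"twist":[0,0,0]},
  {"gripper":1,"linear":[0.3,0.66,0],"twist":[0,0,0]},
  {"gripper":1,"linear":[0.3,0.66,0],"twist":[0,0,0]},
  {"gripper":1,"linear":[0.3,0.66,0],"twist":[0,0,0]},
  {"gripper":1,"linear":[0.3,0.66,0],"twist":[0,0,0]},
  {"gripper":1,"linear":[0.3,0.66,0],"twist":[0,0,0]},
  {"gripper":1,"linear":[0.3,0.66,0],"twist":[0,0,0]},
  {"gripper":1,"linear":[0.3,0.66,0],"twist":[0,0,0]},
  {"gripper":1,"linear":[0.3,0.66,0],"twist":[0,0,0]},
  {"gripper":1,"linear":[0.3,0.66,0],"twist":[0,0,0]},
  {"gripper":1,"linear":[0.3,0.66,0],"twist":[0,0,0]},
  {"gripper":1,"linear":[0.15,0.33,0],"twist":[0,0,0]},
  {"gripper":1,"linear":[0,0,0],"twist":[0,0,0]},
  {"gripper":1,"linear":[0,0,0],"twist":[0,0,0]},
])

```text
time: 2.0
ee_pos: [0.6004, -0.2184, 0.2308]
orientation: [-1.926, -2.48, 0.001]
wrist_force: [-0.2, -0.2, -0.5]
gripper_width: -0.0
```

Call:
move_arm([
  {"gripper":1,"linear":[0,0,0.3],"twist":[0,0,0]},
  {"gripper":1,"linear":[0,0,0.4],"twist":[0,0,0]},
  {"gripper":1,"linear":[0,0,0.4],"twist":[0,0,0]},
  {"gripper":1,"linear":[0,0,0.3],"twist":[0,0,0]},
  {"gripper":1,"linear":[0,0,0.2],"twist":[0,0,0]},
  {"gripper":1,"linear":[0,0,0],"twist":[0,0,0]},
])

```text
time: 2.6
ee_pos: [0.5996, -0.2185, 0.1494]
orientation: [-1.927, -2.478, 0.002]
wrist_force: [-0.0, -0.5, -0.2]
gripper_width: -0.0002
```

```bash
cat > look.py <<'E'
import sys
from h import *
from station import arm, vision
i=sys.argv[1]
S=vision.snapshot("scene");T=vision.snapshot("top")
pickle.dump((S,T),open(f"pics/p{i}.pkl","wb"))
a=cv2.resize(S["frame"][160:320,90:330],None,fx=1.65,fy=1.65*1.2,interpolation=2); a=cv2.resize(S["frame"][160:320,150:350],(400,320),interpolation=2)
b=cv2.resize(T["frame"][170:330,260:460],(400,320),interpolation=2)
cv2.imwrite(f"pics/p{i}.png",np.hstack([a,b])[:,:,::-1])
for n,s in(("S",S),("T",T)):
  for k,c in dict(blue=((105,150,60),(125,255,255)),yel=((20,150,120),(32,255,255))).items(): print(n,k,[x[:2] for x in blobs(s,*c)])
st=arm.get_state();print(st["time"],st["ee_pos"].round(4),st["wrist_force"].round(1))
E
python3 look.py 1
```

```text
S blue [([123.6, 218.4], 147), ([277.1, 242.6], 359), ([17.4, 393.4], 578)]
S yel [([307.8, 242.9], 390), ([314.8, 339.8], 276)]
T blue [([481.3, 208.6], 81), ([6.0, 451.0], 451)]
T yel [([311.7, 173.2], 112)]
2.7 [ 0.6007 -0.2186  0.152 ] [-0.5  0.1  0.1]
```

View pics/p1.png

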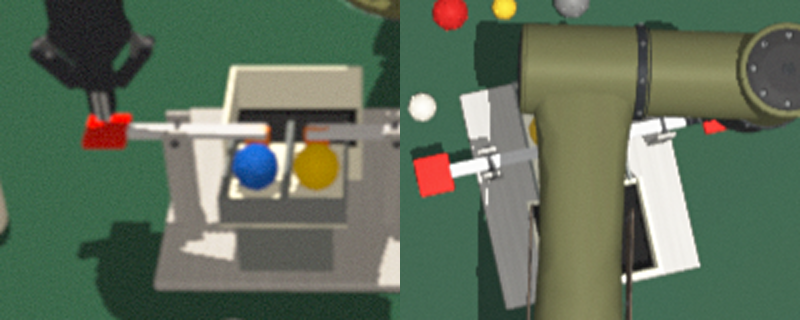

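The shut fingers hover over the middle of the right paddle (crop left, about (105,120)) and both balls are still waiting. Now I'll press.

Call:
move_arm([
  {"gripper":1,"linear":[0,0,0.16],"twist":[0,0,0]},
  {"gripper":1,"linear":[0,0,0.16],"twist":[0,0,0]},
  {"gripper":1,"linear":[0,0,0.16],"twist":[0,0,0]},
  {"gripper":1,"linear":[0,0,0.16],"twist":[0,0,0]},
  {"gripper":1,"linear":[0,0,0.16],"twist":[0,0,0]},
])

```text
time: 3.2
ee_pos: [0.601, -0.2181, 0.1115]
orientation: [1.926, 2.48, 0.001]
wrist_force: [-0.3, 2.5, 6.3]
gripper_width: 0.0001
```

```bash
python3 look.py 2
```

```text
S blue [([123.6, 218.4], 145), ([278.0, 240.8], 357), ([17.3, 393.3], 583)]
S yel [([307.8, 243.0], 394), ([314.8, 339.7], 272)]
T blue [([480.4, 208.6], 93), ([6.0, 451.0], 451)]
T yel [([311.7, 173.3], 114)]
3.3 [ 0.6007 -0.218   0.1104] [1.  0.5 2.5]
```

View pics/p2.png

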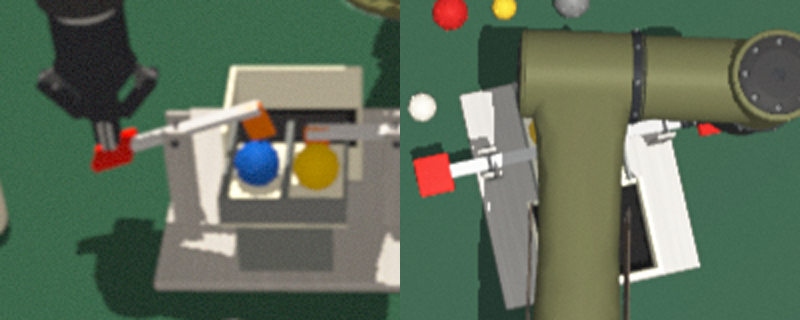

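The gate is up and the blue ball has begun to move (scene (278,241)). I'll press slightly further and hold.

Call:
move_arm([
  {"gripper":1,"linear":[0,0,0.06],"twist":[0,0,0]},
  {"gripper":1,"linear":[0,0,0.03],"twist":[0,0,0]},
  {"gripper":1,"linear":[0,0,0],"twist":[0,0,0]},
  {"gripper":1,"linear":[0,0,0],"twist":[0,0,0]},
  {"gripper":1,"linear":[0,0,0],"twist":[0,0,0]},
])

```text
time: 3.8
ee_pos: [0.6009, -0.2183, 0.1075]
orientation: [1.927, 2.48, 0.0]
wrist_force: [-1.1, 1.5, 5.0]
gripper_width: 0.0001
```

```bash
python3 look.py 3
```

```text
S blue [([123.5, 218.4], 145), ([279.3, 238.6], 347), ([17.3, 393.3], 580)]
S yel [([307.8, 242.9], 393), ([314.8, 339.7], 272)]
T blue [([480.5, 208.5], 94), ([6.0, 451.0], 452)]
T yel [([311.7, 173.3], 115)]
3.9 [ 0.6009 -0.2183  0.1075] [-1.1  0.2  5.5]
```

View pics/p3.png

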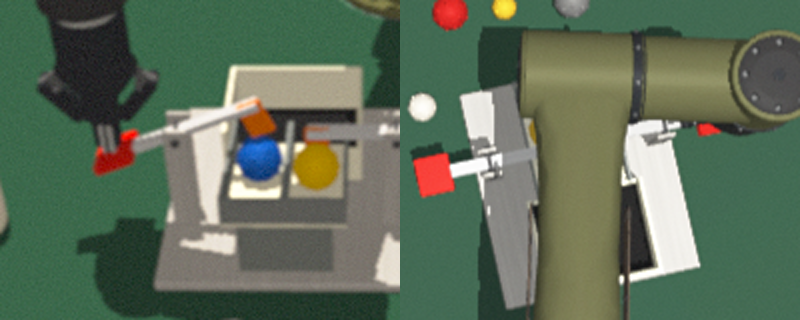

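Call:
move_arm([
  {"gripper":1,"linear":[0,0,0],"twist":[0,0,0]},
  {"gripper":1,"linear":[0,0,0],"twist":[0,0,0]},
  {"gripper":1,"linear":[0,0,0],"twist":[0,0,0]},
  {"gripper":1,"linear":[0,0,0],"twist":[0,0,0]},
  {"gripper":1,"linear":[0,0,0],"twist":[0,0,0]},
])

```text
time: 4.4
ee_pos: [0.6009, -0.2184, 0.1076]
orientation: [1.927, 2.48, 0.001]
wrist_force: [0.3, 0.6, 6.0]
gripper_width: 0.0003
```

```bash
python3 look.py 4
```

```text
S blue [([123.7, 218.4], 145), ([279.2, 238.6], 349), ([17.4, 393.3], 579)]
S yel [([307.8, 242.9], 395), ([314.8, 339.7], 272)]
T blue [([480.5, 208.5], 94), ([6.1, 451.0], 454)]
T yel [([311.7, 173.3], 114)]
4.5 [ 0.6009 -0.2184  0.1076] [0.3 1.6 4.8]
```

The ball has stalled under the gate (scene (279,239), unchanged over 0.6 s), so the gate isn't high enough. I'll press about 3 mm more.

Call:
move_arm([
  {"gripper":1,"linear":[0,0,0.03],"twist":[0,0,0]},
  {"gripper":1,"linear":[0,0,0.03],"twist":[0,0,0]},
  {"gripper":1,"linear":[0,0,0],"twist":[0,0,0]},
  {"gripper":1,"linear":[0,0,0],"twist":[0,0,0]},
  {"gripper":1,"linear":[0,0,0],"twist":[0,0,0]},
])

```text
time: 5.0
ee_pos: [0.601, -0.2185, 0.1049]
orientation: [1.926, 2.48, 0.0]
wrist_force: [-0.0, 1.7, 5.1]
gripper_width: -0.0001
```

```bash
python3 look.py 5
```

```text
S blue [([287.0, 221.5], 146), ([123.6, 218.4], 146), ([17.5, 393.3], 582)]
S yel [([307.7, 242.9], 393), ([314.8, 339.7], 271)]
T blue [([480.5, 208.5], 95), ([370.8, 276.4], 27), ([6.0, 451.0], 451)]
T yel [([311.7, 173.3], 114)]
5.1 [ 0.601  -0.2186  0.1049] [0.4 1.1 5.6]
```

View pics/p5.png

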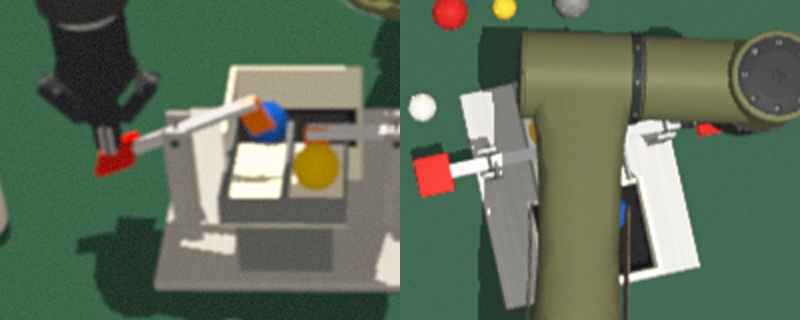

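The blue ball has passed the gate and is entering the tray (top (371,276)). I'll hold a little longer so it settles before the gate shuts.

Call:
move_arm([
  {"gripper":1,"linear":[0,0,0],"twist":[0,0,0]},
  {"gripper":1,"linear":[0,0,0],"twist":[0,0,0]},
  {"gripper":1,"linear":[0,0,0],"twist":[0,0,0]},
  {"gripper":1,"linear":[0,0,0],"twist":[0,0,0]},
  {"gripper":1,"linear":[0,0,0],"twist":[0,0,0]},
  {"gripper":1,"linear":[0,0,0],"twist":[0,0,0]},
  {"gripper":1,"linear":[0,0,0],"twist":[0,0,0]},
  {"gripper":1,"linear":[0,0,0],"twist":[0,0,0]},
])

```text
time: 5.9
ee_pos: [0.601, -0.2186, 0.1049]
orientation: [1.926, 2.48, 0.0]
wrist_force: [0.7, 0.9, 6.8]
gripper_width: -0.0006
```

```bash
python3 look.py 6
```

```text
S blue [([287.8, 210.2], 216), ([123.5, 218.4], 146), ([17.5, 393.3], 576)]
S yel [([307.8, 243.0], 393), ([314.8, 339.7], 271)]
T blue [([480.5, 208.5], 94), ([370.4, 297.6], 38), ([376.3, 298.1], 43), ([6.1, 451.0], 454)]
T yel [([311.7, 173.3], 115)]
6.0 [ 0.601  -0.2185  0.1049] [-0.6  0.   5.9]
```

View pics/p6.png

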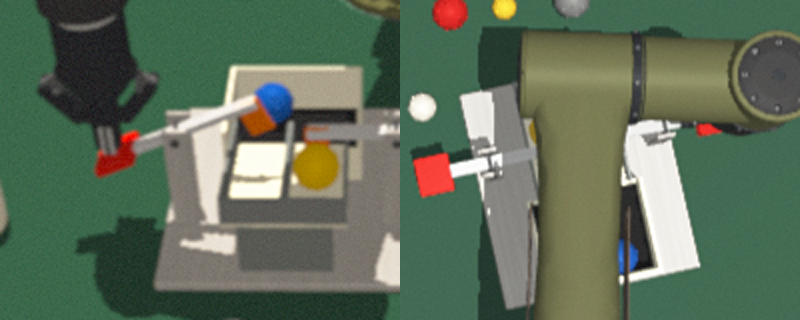

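The ball is now in the tray by the far wall (top (371,298)). I'll let the paddle up gently and retreat straight up.

Call:
move_arm([
  {"gripper":1,"linear":[0,0,-0.1],"twist":[0,0,0]},
  {"gripper":1,"linear":[0,0,-0.15],"twist":[0,0,0]},
  {"gripper":1,"linear":[0,0,-0.15],"twist":[0,0,0]},
  {"gripper":1,"linear":[0,0,-0.15],"twist":[0,0,0]},
  {"gripper":1,"linear":[0,0,-0.15],"twist":[0,0,0]},
  {"gripper":1,"linear":[0,0,-0.2],"twist":[0,0,0]},
  {"gripper":1,"linear":[0,0,-0.4],"twist":[0,0,0]},
  {"gripper":1,"linear":[0,0,-0.5],"twist":[0,0,0]},
  {"gripper":1,"linear":[0,0,-0.5],"twist":[0,0,0]},
  {"gripper":1,"linear":[0,0,-0.3],"twist":[0,0,0]},
  {"gripper":1,"linear":[-0.15,-0.33,0],"twist":[0,0,0]},
  {"gripper":1,"linear":[-0.3,-0.66,0],"twist":[0,0,0]},
  {"gripper":1,"linear":[-0.3,-0.66,0],"twist":[0,0,0]},
  {"gripper":1,"linear":[-0.3,-0.66,0],"twist":[0,0,0]},
  {"gripper":1,"linear":[-0.3,-0.66,0],"twist":[0,0,0]},
  {"gripper":1,"linear":[-0.3,-0.66,0],"twist":[0,0,0]},
  {"gripper":1,"linear":[-0.3,-0.66,0],"twist":[0,0,0]},
  {"gripper":1,"linear":[-0.3,-0.66,0],"twist":[0,0,0]},
  {"gripper":1,"linear":[-0.15,-0.33,0],"twist":[0,0,0]},
  {"gripper":1,"linear":[0,0,0],"twist":[0,0,0]},
])

```text
time: 8.0
ee_pos: [0.3721, -0.4007, 0.2327]
orientation: [-1.93, -2.477, -0.001]
wrist_force: [1.0, -0.1, -0.7]
gripper_width: 0.0001
```

```bash
python3 look.py 7; python3 - <<'E'
from h import *
S,T=pickle.load(open("pics/p7.pkl","rb"))
S0=pickle.load(open("pics/scene0.pkl","rb"))
for s in(S0,S):
  print([x[:2] for x in blobs(s,(0,200,120),(5,255,255))], [x[:2] for x in blobs(s,(6,200,120),(16,255,255))],[x[:2] for x in blobs(s,(55,150,60),(75,255,255),60) if 150<x[0][1]<240 and x[0][0]>450])
E
```

```text
S blue [([286.0, 212.1], 285), ([123.6, 218.4], 145), ([17.4, 393.4], 581)]
S yel [([307.5, 242.7], 408), ([314.7, 339.8], 269)]
T blue [([480.5, 208.5], 94), ([369.4, 297.7], 262), ([6.0, 451.0], 450)]
T yel [([311.6, 173.4], 114), ([333.1, 233.7], 216)]
8.1 [ 0.3739 -0.3996  0.2328] [-0.1  1.1 -0.4]
[([407.8, 27.0], 179), ([202.5, 224.9], 350), ([383.6, 225.5], 331), ([354.5, 341.0], 484)] [([156.5, 98.1], 467), ([471.6, 299.7], 533)] [([483.2, 212.6], 889)]
[([202.3, 225.0], 360), ([383.7, 225.3], 334), ([354.4, 341.0], 475)] [([278.6, 233.7], 67), ([471.6, 299.8], 517)] [([483.2, 212.7], 897)]
```

View pics/p7.png

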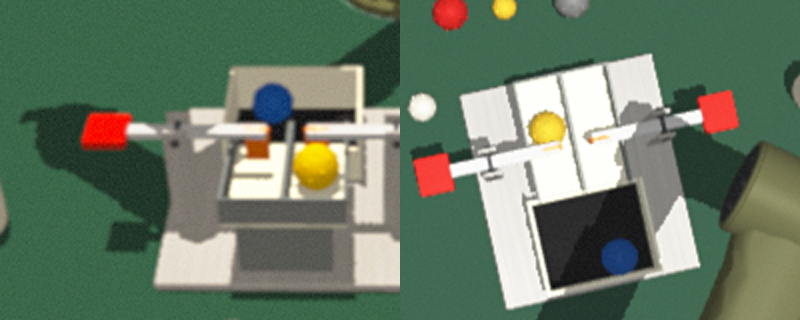

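The right paddle is back at its rest pixel (202.3,225.0 against 202.5,224.9 before) and the gate is down. Blue is in the tray at top (369,298), and yellow hasn't moved at (333.1,233.7). I'll confirm the ball's 3D position and hand the job in.

```bash
python3 - <<'E'
from h import *
from station import arm,vision
S=vision.snapshot("scene");T=vision.snapshot("top")
f=lambda s:[x[0] for x in blobs(s,(105,150,60),(125,255,255)) if 250<x[0][0]<400][0]
print(f(S),f(T),tri(S,f(S),T,f(T)).round(3)); print(abs(arm.get_state()["qd"]).max())
print(arm.sign_off())
E
```

```text
[286.0, 212.1] [369.4, 297.8] [ 0.408 -0.094  0.046]
0.008740308192392039
the job is handed in; nothing more can be done
None
```

The blue ball is in the catch tray, its gate is shut again, and the yellow ball is still waiting in the left lane. I handed the job in at about 8 s of the 35 s allowed.

- **How it went:** I pressed the right paddle with the shut gripper; the readings showed at most about 7 N. The ball stalled under the gate at first, so I pressed about 3 mm further and it rolled through. Once it was in the tray I eased the paddle up and moved the arm clear.
- **Blue ball:** it is at rest in the tray at (0.408, -0.094). Its measured height is 46 mm; 51 mm would be expected on the tray floor. The ball is partly shaded, so I put that difference down to measurement error.
- **Paddle and gate:** the right paddle is back within 0.2 pixels of its rest position, and the gate tongue is visible, lowered.
- **Everything else:** the yellow ball, bottle cap, jar lid and cup show the same pixel positions as at the start.

No check failed.

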